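Slide the paint tub up onto the paint board

ROBOT

A 6-joint arm with a two-finger parallel gripper is mounted at the origin on the work surface. World frame = base frame: x ahead of the robot, y to its left, z up, the work surface at z = 0. Lengths are in mm, angles in rad, forces in N, time in s.
With the tool pointing down it reaches from about 300 to 1000 mm from the base axis. Payload 5.1 kg.
Tool frame: the origin (TCP) lies midway between the tips of the shut fingers; the grasp point (between the pads) lies 19 mm behind it; z points along the fingers, y is the line along which they close (so a half turn about z gives the same grasp; the last joint's range is limited). The gripper opens to 95 mm and grips with 3 to 60 N. Pads are 20 mm wide; open, the fingers measure 119 mm over their backs; the gripper's body (75 mm by 180 mm) begins 59 mm behind the grasp point.
Start: joints at [1.184, 0.124, 1.65, -0, 1.367, -0.083], TCP at [194.467, 620.215, 214.656] pointing down, gripper open.
Joint ranges: [-2.61, 2.61], [-1.02, 2.33], [0.03, 2.71], [-1.35, 4.49], [0.32, 2.68], [-2.91, 2.91]. Speed limits (rad/s): [2.57, 2.57, 3.14, 3.14, 3.14, 3.14].

INTERFACE

Orientations are given as [roll, pitch, yaw] about the fixed x, y, z axes, in that order (R = Rz(yaw) Ry(pitch) Rx(roll)).
In Python, from station import r gives the robot as it stands. Calls block until the motion is done:
- r.reach(position, orientation): joint-space move of the TCP to a pose.
- r.movel(position, v=150, ori=None): straight line of the TCP; ori=None keeps the orientation; v is the mean speed in mm/s.
- r.set_joints(angles): joint-space move.
- r.gripper_to(opening, grasp_force=None): finger opening in mm; grasp_force is the grip in N (None keeps the last); returns when the fingers have stopped.
- r.sleep(seconds).
- r.inverse_kinematics(position, orientation): joint angles nearest the present ones, or None.
- r.get_state(): the state.
- r.camera(name): name is "scene" or "top"; returns a dict with "frame" (420x560x3 uint8, red, green, blue), "z_map" (420x560 float32, mm along the optical axis (not along the pixel's ray), 0 where there is no reading), "intrinsics" (3x3 intrinsics, pixels), "k1" (the pictures are not rectified: a ray, as slopes to the right and down, at radius r is drawn at 1 + k1 r^2 times it, then the intrinsics apply), "cam_to_world" (4x4, takes a point from camera to world coordinates). Camera axes: x right, y up, looking along -z (the intrinsics and any distortion apply to the point x, -y, -z); pixel columns grow to the right and rows downward; lengths in mm; the calibration is good to about 2 mm. A picture is of the moment at which its call begins.
A pose or a line that the arm cannot do raises r.IKError and nothing moves.
- r.hand_in(): hands the job in; it is judged then, once.
The state is a dict: "time": time; "qpos": joint angles; "joint_vel": joint speeds; "joint_torque": joint torques, N m; "ee_pos": TCP position; "eef_rot": TCP orientation; "ft_force": force on the tool from outside, world axes, zero at the start; "moment": the same for the moment, N m; "width": finger opening in mm; "grasp_force": force on a finger pad.
Only numpy, scipy, OpenCV 4.12 (cv2) and the standard library are available. Lean on these libraries where they do the work, as an engineer would, in place of code of your own. Each camera call takes 0.05 s, during which the arm holds its last target. There are 200 camera calls.

TASK

The low grey paint board has a shallow metal ramp along one edge, and two white lidded paint tubs stand in front of the ramp. Slide the rectangular tub, without lifting it, up the ramp until all of it stands on the board's flat top, square to the board. Leave the round tub and the small jar on the board where they are.

Things in the scene. Friction and masses are not known exactly. Their poses are not given: they have to be found in the camera images.
- tub: Rectangular white plastic paint tub with a white lid, flat upright sides, 95 mm along its x axis, 115 mm along its y axis, 55 mm high, about 0.3 to 0.65 kg. Origin at the centre of its underside, z up. It starts on the table in front of the foot of the ramp, its x axis within about 8 degrees of the board's x axis.
- board: Grey laminate paint board with a bare aluminium ramp strip along one edge, fixed to the table, 320 mm wide along its y axis (y from -160 to 160 mm). Its x axis points level in the direction in which the ramp climbs; this is roughly world +y. The ramp begins at table height at x = -150 mm and reaches the flat top at x = -90 mm; the flat top is 10 mm above the table and runs from x = -90 to x = 160 mm, with no rim. Origin at table height, z up.
- round_tub: Round white plastic paint tub with a white lid, 92 mm diameter, 55 mm high, standing on the table beside the rectangular tub, in front of the other half of the ramp; must stay. Origin at the centre of its underside.
- jar: Small glass jar with a black lid, 45 mm diameter, 48 mm high, standing near the far edge of the board's flat top (board x about 130 mm); must stay. Origin at the centre of its underside.
Not all that is in view belongs to the job. Leave any green or pink look-alike of the tub alone.

How it is judged (in metres and radians):
On the way:
1. the rectangular tub is on its way up the ramp, tilted by it, between the ramp's sides (angle between tub's own z axis and vertical above 0.03 rad and x of tub in the frame of board between -0.2 and -0.04 m and y of tub in the frame of board between -0.125 and 0.125 m), for 0.1 s.
At the end, for the whole second after the job is handed in: The rectangular tub stands flat and at rest on the board's flat top, all of it on the flat (its centre at board x between -45 and 115 mm and y within 105 mm of the middle), its x axis within 15 degrees of the board's x axis; the round tub and the jar are within 20 mm of where they started (x of tub in the frame of board between -0.045 and 0.115 m and y of tub in the frame of board between -0.105 and 0.105 m and z of tub in the frame of board between 0.007 and 0.013 m and angle between tub's own z axis and vertical below 0.04 rad and angle between the x axis of tub and the x axis of board, either way round below 0.26 rad and linear speed of tub below 0.01 m/s and distance of each of round_tub, jar from where it was at the start of the episode below 0.02 m); the robot touches nothing.
It fails at once if the rectangular tub is lifted (its underside centre more than 30 mm above the table) (height (world z) of tub above 0.03 m).
It fails at once if the round tub is moved more than 20 mm or tipped (distance of round_tub from where it was at the start of the episode above 0.02 m or angle between round_tub's own z axis and vertical above 0.3 rad).
It fails at once if the jar is moved more than 20 mm or tipped (distance of jar from where it was at the start of the episode above 0.02 m or angle between jar's own z axis and vertical above 0.3 rad).
It also fails if it takes over 35 s, if anything falls off the work surface, if the arm or the gripper's body presses on something with over 40 N, if the wrist force passes 120 N, or if a joint passes its speed limit or range.

## Working session

There is one attempt and no reset: what is moved stays moved. The work goes in short steps, each a Python script; the robot and the scene stay as the last script left them, time stands still between calls to the robot, and variables do not carry over. Pictures are saved under pics/ and viewed, at most 10 in all, crops included, and the job is handed in when it is done.

```bash
mkdir -p pics; ls
cat > h.py <<'E'
import numpy as np, cv2
from station import r
def cloud(c):
    K=np.array(c["intrinsics"]);k1=c["k1"];z=c["z_map"].astype(float);H,W=z.shape
    u,v=np.meshgrid(np.arange(W),np.arange(H))
    p=np.stack([u,v],-1).reshape(-1,1,2).astype(np.float64)
    n=cv2.undistortPointsIter(p,K,np.array([k1,0,0,0.]),None,None,(3,50,1e-9)).reshape(H,W,2)
    P=np.stack([n[...,0]*z,-n[...,1]*z,-z,np.ones_like(z)],-1)@np.array(c["cam_to_world"]).T
    P=P[...,:3];P[z<=0]=np.nan
    return P
E
python3 - <<'E'
from h import *
for n in("scene","top"):
    c=r.camera(n); cv2.imwrite(f"pics/{n}0.png",c["frame"][...,::-1]); np.save(f"{n}0.npy",cloud(c))
    print(n,c["k1"],np.round(c["cam_to_world"],2).tolist())
E
```

```text
pics
scene 0.008988792990266425 [[0.22, -0.55, 0.8, 1198.86], [0.98, 0.13, -0.18, -178.12], [-0.0, 0.82, 0.57, 472.53], [0.0, 0.0, 0.0, 1.0]]
top -0.17362440326311004 [[0.01, 0.99, -0.17, 447.51], [-1.0, 0.01, 0.0, -17.84], [0.0, 0.17, 0.99, 1030.73], [0.0, 0.0, 0.0, 1.0]]
```

View pics/top0.png

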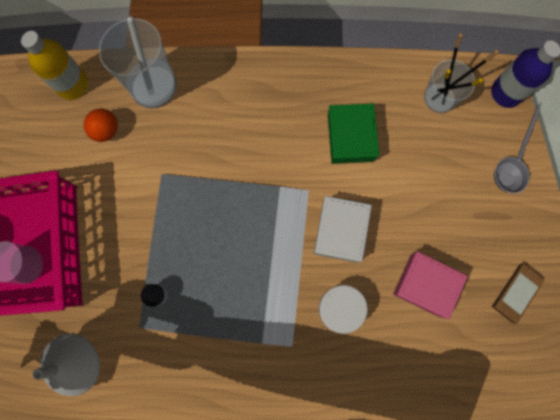

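View pics/scene0.png

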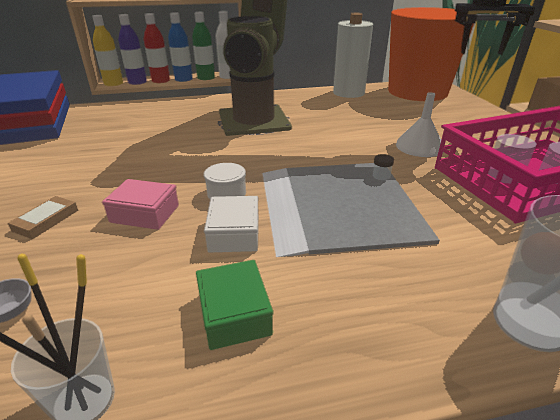

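Candidates: the white rectangular tub (343,229), the round white tub (344,309), the green look-alike (353,132) and the pink look-alike (432,284), all in the top view. I choose the white rectangle at (343,229). The board corners are near (162,175), (308,190), (293,346) and (143,328), the ramp is the light strip on the right, and the jar is at (152,295).

Run:
```python
from h import *
P=np.load("top0.npy");im=cv2.imread("pics/top0.png");hsv=cv2.cvtColor(im,cv2.COLOR_BGR2HSV)
cv2.imwrite("pics/crop1.png",cv2.resize(im[170:360,130:400],None,fx=2.9,fy=2.9,interpolation=2))
u,v=np.meshgrid(np.arange(560),np.arange(420))
def top(x0,x1,y0,y1,zlo,zhi):
    m=(u>x0)&(u<x1)&(v>y0)&(v<y1)&(P[...,2]>zlo)&(P[...,2]<zhi);return P[m]
for n,b,h in(("tub",(310,378,190,268),(48,66)),("round",(312,376,278,340),(48,66)),("jar",(135,170,278,312),(48,70))):
    q=top(*b,*h);(c,s,a)=cv2.minAreaRect(q[:,:2].astype(np.float32));print(n,len(q),np.round(c,1),np.round(s,1),a,np.median(q[:,2]).round(1))
q=top(190,265,190,320,-20,40);print("board z",np.median(q[:,2]));
q=top(380,420,180,260,-20,40);print("table z",np.median(q[:,2]))
# board top: grey low-saturation at z~10
m=(P[...,2]>-5)&(P[...,2]<20)&(hsv[...,1]<50)&(u>135)&(u<312)&(v>165)&(v<352)
m=cv2.morphologyEx(m.astype(np.uint8),cv2.MORPH_OPEN,np.ones((5,5)));q=P[m>0]
(c,s,a)=cv2.minAreaRect(q[:,:2].astype(np.float32));print("board",c,s,a);print(cv2.boxPoints((c,s,a)).round(1))
print("corners",[P[y,x].round(1).tolist() for x,y in((164,178),(304,193),(290,343),(148,326),(277,190),(264,341))])
```

```text
tub 2793 [ 583.  -134.8] [ 95.7 115.7] 79.36970520019531 52.8
round 1783 [ 425.4 -133.4] [89.  89.6] 89.98931121826172 53.9
jar 421 [448.9 234.3] [42.3 43.2] 2.456613779067993 56.0
board z 8.31327243260364
table z -1.78470891981749
board (525.512939453125, 100.95552062988281) (309.314208984375, 320.29742431640625) 84.24102020263672
[[350.7 -36.9]
 [669.3 -69. ]
 [700.4 238.8]
 [381.7 270.9]]
corners [[691.4, 232.4, 6.8], [663.1, -60.4, -2.1], [356.9, -33.0, -3.3], [386.2, 254.1, 2.7], [667.2, -4.3, 6.2], [361.0, 18.9, 2.5]]
```

View pics/crop1.png

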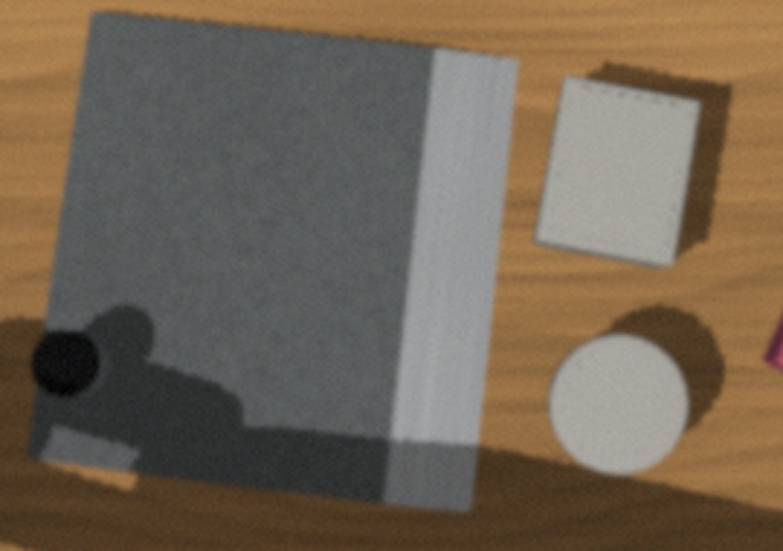

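The crop confirms the choice: a plain white rectangular tub in front of the upper half of the ramp, with the round tub beside it. The sizes match (95.7×115.7, board 309×320). The board yaw is 84.2°, and the tub sits at board (-224,-81), turned about -5°. I'll push from behind with both fingers, tips leaning forward so that contact is low.

```bash
cat >> h.py <<'E'
from scipy.spatial.transform import Rotation as Ro
psi=np.radians(84.24);ex=np.array([np.cos(psi),np.sin(psi),0]);ey=np.array([-ex[1],ex[0],0]);O=np.array([525.0,96.0,0])
W=lambda x,y,z:(O+x*ex+y*ey+[0,0,z]).tolist()
toB=lambda p:np.stack([(p-O)@ex,(p-O)@ey,p[...,2]],-1)
def ori(th,s):
    z=-np.cos(th)*np.array([0,0,1])+np.sin(th)*ex;y=s*ey;x=np.cross(y,z)
    return Ro.from_matrix(np.stack([x,y,z],1)).as_euler("xyz").tolist()
E
python3 - <<'E'
from h import *
P=toB(np.load("top0.npy"));im=cv2.cvtColor(cv2.imread("pics/top0.png"),cv2.COLOR_BGR2HSV)
m=(im[...,0]>150)&(im[...,0]<178)&(im[...,1]>90)&(P[...,2]>40)&(P[...,0]>-500)&(P[...,0]<-200);q=P[m]
print("pink",cv2.boxPoints(cv2.minAreaRect(q[:,:2].astype(np.float32))).round(),q[:,2].max())
st=r.get_state();print(st["time"],st["eef_rot"])
for s in(1,-1):
    for th in(0.15,0.22):
        print(s,th,[None if (j:=r.inverse_kinematics(W(x,-81,z),ori(th,s))) is None else np.round(j,2).tolist() for x,z in((-308,180),(-308,18),(-165,18),(-90,28),(-28,28))])
E
```

```text
pink [[-535. -377.]
 [-409. -397.]
 [-337.   56.]
 [-463.   76.]] 79.77182147068811
0.1 [-3.13968746e+00 -1.45797428e-04  2.83782565e+00]
1 0.15 [[-0.52, 0.1, 1.74, 0.14, 1.36, 2.69], [-0.52, 0.27, 1.84, 0.15, 1.1, 2.65], [-0.29, 0.21, 1.91, 0.17, 1.05, 2.86], None, None]
1 0.22 [[-0.55, 0.12, 1.73, 0.2, 1.4, 2.65], [-0.55, 0.29, 1.82, 0.22, 1.13, 2.59], [-0.32, 0.22, 1.91, 0.24, 1.07, 2.79], None, None]
-1 0.15 [[-0.52, 0.1, 1.74, 0.14, 1.36, -0.45], [-0.52, 0.27, 1.84, 0.15, 1.1, -0.49], [-0.29, 0.21, 1.91, 0.17, 1.05, -0.28], [-0.17, 0.19, 1.92, 0.17, 1.05, -0.15], [-0.06, 0.2, 1.9, 0.17, 1.04, -0.05]]
-1 0.22 [[-0.55, 0.12, 1.73, 0.2, 1.4, -0.49], [-0.55, 0.29, 1.82, 0.22, 1.13, -0.55], [-0.32, 0.22, 1.91, 0.24, 1.07, -0.35], [-0.2, 0.2, 1.92, 0.25, 1.06, -0.23], [-0.1, 0.2, 1.91, 0.26, 1.04, -0.13]]
```

Run:
```python
from h import *
o=ori(0.2,-1)
r.gripper_to(70)
r.reach(W(-308,-79,180),o)
r.movel(W(-308,-79,16),v=120)
print(r.get_state()["time"],r.get_state()["ft_force"])
r.movel(W(-240,-79,16),v=50)
st=r.get_state();print(st["time"],st["ft_force"])
c=r.camera("top");cv2.imwrite("pics/mid1.png",c["frame"][150:380,120:480,::-1].repeat(2,0).repeat(2,1));np.save("mid.npy",cloud(c))
c=r.camera("scene");cv2.imwrite("pics/mid2.png",c["frame"][100:320,130:430,::-1].repeat(2,0).repeat(2,1))
```

```text
5.5083 [0.10945169 0.51914767 0.88806464]
7.0167 [-0.95289128 -1.38459781  0.31032655]
```

View pics/mid2.png

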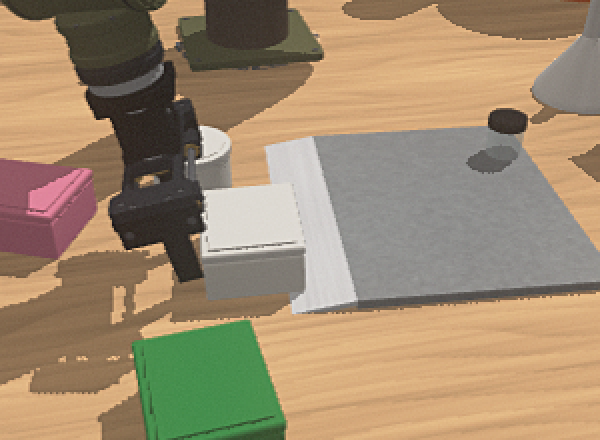

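View pics/mid1.png

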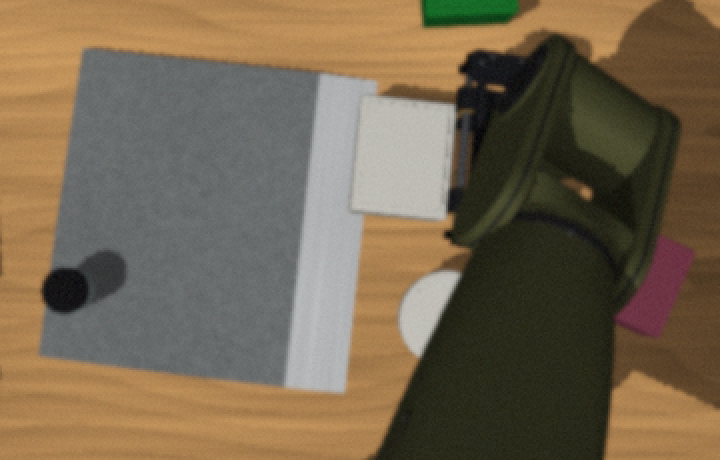

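The tub (pixel 405,155 of the top crop) is now square to the board, with its front edge just at the ramp foot and the fingers behind it. The round tub hasn't moved. I'll continue up the ramp.

Run:
```python
from h import *
F=lambda:print((s:=r.get_state())["time"],np.round(s["ft_force"],1))
r.movel(W(-160,-79,16),v=55);F()
r.movel(W(-95,-79,26),v=50);F()
r.movel(W(-26,-79,26),v=50);F()
r.sleep(.2)
r.movel(W(-60,-79,32),v=80)
r.movel(W(-75,-79,170),v=150);F()
c=r.camera("top");cv2.imwrite("pics/end1.png",c["frame"][150:380,120:480,::-1].repeat(2,0).repeat(2,1));P=cloud(c)
B=toB(P);hsv=cv2.cvtColor(c["frame"],cv2.COLOR_RGB2HSV)
def rep(n,m):
    q=B[m];print(n,len(q),cv2.minAreaRect(q[:,:2].astype(np.float32)),np.median(q[:,2]))
x,y,z=B[...,0],B[...,1],B[...,2]
rep("tub",(z>54)&(z<74)&(x>-60)&(x<112)&(y<20)&(y>-160)&(hsv[...,1]<60)&(hsv[...,2]>130))
rep("jar",(z>48)&(z<70)&(x>100)&(y>60)&(y<120)&(x<160))
rep("round",(z>46)&(z<62)&(x>-300)&(x<-180)&(y>20)&(y<130)&(hsv[...,1]<60)&(hsv[...,2]>110))
c=r.camera("scene");cv2.imwrite("pics/end2.png",c["frame"][100:320,130:430,::-1].repeat(2,0).repeat(2,1))
```

```text
8.725 [-0.4 -4.4  2.4]
10.1917 [-0.3 -0.7 -0.1]
11.725 [-0.7 -2.6  1.4]
13.5833 [-0.4 -0.4 -0.8]
tub 2804 ((32.939308166503906, -76.27487182617188), (94.81671142578125, 115.73080444335938), 0.014261404983699322) 62.74174813996149
jar 421 ((130.4979705810547, 89.64230346679688), (44.03206253051758, 42.354583740234375), 7.71817684173584) 56.09427213875688
round 1201 ((-249.0157012939453, 81.53497314453125), (91.79681396484375, 64.67777252197266), 57.400146484375) 53.99474913130075
```

View pics/end1.png

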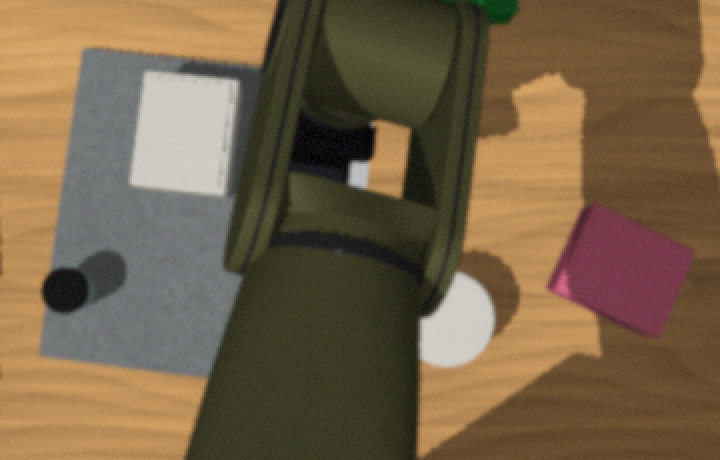

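View pics/end2.png

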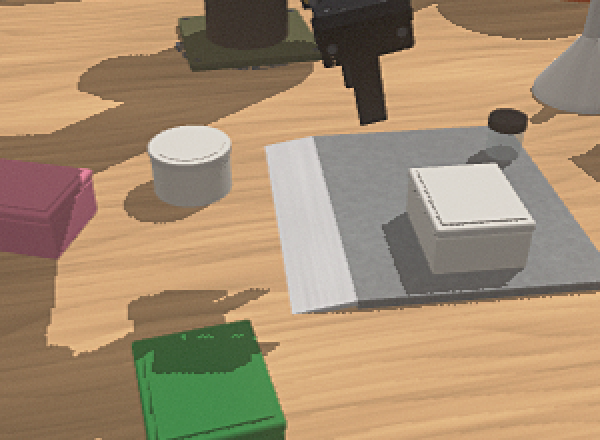

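The tub (185,133 in the top crop) stands flat and square at board (33,-76), with its top at the right height. The jar hasn't moved, the round tub's visible edge (495,318) is where it was, and the gripper is clear.

```bash
python3 -c "
from h import r
print(r.hand_in())"
```

```text
the job is handed in; nothing more can be done
None
```

I slid the rectangular tub up the ramp and handed the job in: it stands flat and square on the board at about x = 33 mm, y = -76 mm, with the round tub and jar where they started (the round tub was partly hidden in the last measurement); no verdict came back.

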